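# Offer the tasting slate

## Robot

A 6-joint arm with a two-finger parallel gripper is mounted at the origin on the work surface. World frame = base frame: x ahead of the robot, y to its left, z up, the work surface at z = 0. Lengths are in m, angles in rad, forces in N, time in s.
With the tool pointing down it reaches from about 0.375 to 0.975 m from the base axis. Payload 3.8 kg.
Tool frame: the origin (TCP) lies on the mounting face of the last link; the fingertips stand 173 mm ahead of it and the grasp point (between the pads) lies 155 mm ahead of it; z points along the fingers, y is the line along which they close (so a half turn about z gives the same grasp; the last joint's range is limited). The gripper opens to 85 mm and grips with 20 to 120 N. Pads are 22 mm wide; open, the fingers measure 114 mm over their backs; the gripper's body (76 mm by 85 mm) begins 54 mm behind the grasp point. The pads swing forward as they close: fully open they stand 13 mm farther back than shut.
Start: joints at [-1.382, 0.264, 1.604, -0, 1.274, -0.037], TCP at [0.151, -0.658, 0.405] pointing down, gripper open.
Joint ranges: [-2.63, 2.63], [-0.94, 2.18], [0.31, 2.57], [-1.31, 4.45], [0, 2.66], [-2.55, 2.55]. Speed limits (rad/s): [2.57, 2.57, 3.14, 3.14, 3.14, 3.14].

## Interface

Orientations are given as a rotation vector (axis times angle).
In Python, from workcell import bot gives the robot as it stands.
- The arm moves only by the tool drive_tool, never from a script. Its argument "increments" is a list of rows, each an object with "delta_pos": the shift along the tool's x, y, z in mm, a list of three; "turn": the turn about the tool's z in rad; "jaw": the opening, from -1 (shut) to 1 (fully open). A call has 1 to 8 rows; each row shifts and turns the commanded pose from where the row before left it, along the tool's axes as they then stand; what a row does not reach is not made up. A row lasts 1/12 s, in which the tool goes at most 41.7 mm and 7.16 degrees, less where a joint would pass 70% of its speed; a pose out of reach is approached as far as the arm can. A call is refused whole if a number of a shift passes 41.7 or a number of a turn 0.125, either way. A call with a gripper value outside its range is refused whole. The fingers move at their own pace and stop on an object; "grip_force" is the grip in N (left out, the last holds). Time passes only in rows, so rows that do not move let the fingers close. It gives the time, the measured TCP pose, the force, the opening and the grip force at its end, in the units of the state.
- bot.read_state(): the state, without advancing time (a new reading comes with each control period).
- bot.read_camera(name): name is "scene" or "side" or "wrist"; returns a dict with "pixels" (400x640x3 uint8, red, green, blue), "fovy" (degrees; the focal length in pixels is half the picture's height over the tangent of half this angle, whatever the lens; pixels are square), "cx", "cy" (the principal point, pixels), "k1" (the pictures are not rectified: a ray, as slopes to the right and down, at radius r is drawn at 1 + k1 r^2 times it, then the intrinsics apply), "camera_from_world" (4x4, takes a point from world to camera coordinates); the wrist camera has in their place "hand_eye" (4x4, takes a point from camera to tool coordinates, whose origin is the TCP and whose axes are the flange's). Camera axes: x right, y down, z forward; pixel columns grow to the right and rows downward; lengths in m; the calibration is good to about 2 mm. A picture is of the moment at which its call begins: read the wrist's pose just before it. There is no depth.
- bot.finish_job(): hands the job in; it is judged then, once.
The state is a dict: "time": time; "q": joint angles; "joint_vel": joint speeds; "joint_torque": joint torques, N m; "tool_pos": TCP position; "tcp_rot": TCP orientation; "wrist_force": force on the tool from outside, world axes, zero at the start; "torque": the same for the moment, N m; "width": opening from 0.0 (shut) to 1.0 (fully open); "grip_force": force on a finger pad.
Only numpy, scipy, OpenCV 4.12 (cv2) and the standard library are available. Lean on these libraries where they do the work, as an engineer would, in place of code of your own. Each camera call takes 0.05 s, during which the arm holds its last target. There are 200 camera calls.

## Task

On the wooden riser lies a dark slate tasting board with a truffle jar standing on it. With your fingertips, push the slate along the riser until it sticks out over the riser's far edge (the customers' side, away from the robot) as far as its white chalk line: the line should lie right above that edge and parallel to it, so that a customer can get their fingers under the end. Never lift or tip the slate, do not touch the jar on it (it rides along, staying upright near the middle of the slate), leave everything else where it stands, and finish with the hand clear.

Things in the scene. Friction and masses are not known exactly. Their poses are not given: they have to be found in the camera images.
- riser: wooden display step fixed to the table, 280 mm deep (its x, which points to the customers' side) x 340 mm wide (its y) x 45 mm high; origin at the centre of its underside; it may stand turned up to about 23 degrees. Its flat top carries the slate and two jars
- riser_edge (a point): middle of the riser's far (customers') top edge, 140 mm from the riser's centre along its x and 45 mm above the table; axes as the riser's: x points outward over the edge, y runs along the edge
- slate: loose dark slate board lying flat on the riser, 170 mm long (its x) x 110 mm wide (its y) x 10 mm thick, about 0.5 kg, its weight and friction vary; origin at the centre of its underside; its x points roughly to the far edge, askew by up to about 11 degrees at the start. It slides when pushed with a few newtons at its near end face, and stops when the push stops
- slate_line (a point): middle of the white chalk line, 5 mm wide, drawn across the slate's top and parallel to its ends, 45 mm ahead of the slate's centre, that is 40 mm from its far end and 130 mm from its near end; axes as the slate's. At the start 50 to 90 mm short of the edge
- sample_jar: loose squat amber jar with brass lid standing on the slate near its centre, 62 mm wide, 42 mm high (its top is 52 mm above the riser's top), 0.14 kg; origin at the centre of its underside; it rides along with the slate and is not to be touched
- jar_left: loose squat jar with steel lid, standing on the riser near its left (+y) end; 62 mm wide, 42 mm high; origin at the centre of its underside. Bystander
- jar_right: loose squat jar with brass lid, standing on the riser near its right (-y) end; 62 mm wide, 42 mm high; origin at the centre of its underside. Bystander
- oil_left: loose green oil bottle on the table left of the riser, 52 mm wide, 170 mm high; origin at the centre of its underside. Bystander
- oil_right: loose green oil bottle on the table right of the riser, 52 mm wide, 170 mm high; origin at the centre of its underside. Bystander
- stick_cup: loose white ceramic cup on the table to the right, 66 mm wide, 80 mm high; origin at the centre of its underside. Bystander
- green_jar: loose green jar with white lid on the table to the left, 68 mm wide, 60 mm high; origin at the centre of its underside. Bystander
Things that resemble listed ones, but are neither listed nor needed, are in the scene too. What is meant by the slate is not green, and is the smaller of those in its own colour.

How it is judged:
On the way:
1. the fingers push the slate (contact force between the fingers and slate above 0.3 N).
At the end, for the whole second after the job is handed in: The slate lies flat and at rest on the riser with the middle of its chalk line within 8 mm of being right above the far edge and the slate within 0.12 rad of square to it; the jar still stands upright on the slate, within 30 mm of its centre (x of slate_line in the frame of riser_edge between -0.008 and 0.008 m and angle between the x axis of slate and the x axis of riser, either way round below 0.12 rad and z of slate in the frame of riser between 0.041 and 0.049 m and angle between slate's own z axis and vertical below 0.04 rad and linear speed of slate below 0.01 m/s and angle between sample_jar's own z axis and vertical below 0.06 rad and z of sample_jar in the frame of slate between 0.006 and 0.014 m and horizontal distance between sample_jar and slate below 0.03 m); the robot touches nothing.
It fails at once if the slate is lifted or tipped (angle between slate's own z axis and vertical above 0.12 rad or z of slate in the frame of riser above 0.055 m or z of slate in the frame of riser below 0.035 m).
It fails at once if the robot touches the jar on the slate (contact force between any of the fingers, the arm and sample_jar above 1 N).
It fails at once if the jar shifts off its place on the slate, tips or leaves it (horizontal distance between sample_jar and slate above 0.03 m or angle between sample_jar's own z axis and vertical above 0.2 rad or z of sample_jar in the frame of slate above 0.022 m).
It fails at once if another jar, bottle or cup is moved by more than 15 mm or knocked over (distance of any of jar_left, jar_right, oil_left, oil_right, stick_cup, green_jar from where it was at the start of the episode above 0.015 m or angle between any of jar_left, jar_right, oil_left, oil_right, stick_cup, green_jar's own z axis and vertical above 0.2 rad).
It also fails if it takes over 40 s, if anything falls off the work surface, if the arm or the gripper's body presses on something with over 40 N, if the wrist force passes 120 N, or if a joint passes its speed limit or range.

## Working session

There is one attempt and no reset: what is moved stays moved. The work goes in short steps, Python scripts to look and compute and a tool call to move; the robot and the scene stay as the last step left them, time stands still between calls to the robot, and variables do not carry over. Pictures are saved under pics/ and viewed, at most 10 in all, crops included, and the job is handed in when it is done.

Besides the shell and the picture viewer there is one more tool, called after "Request:" in YAML: its name, and indented under it one key for each argument. drive_tool: Moves the arm, as the interface text tells. Its arguments: {"type":"object","properties":{"increments":{"type":"array"},"grip_force":{"type":"number"}},"required":["increments"]}

```bash
mkdir -p pics
cat > h.py <<'E'
import numpy as np, cv2
from scipy.spatial.transform import Rotation as R
from workcell import bot
def cam(name):
    s=bot.read_state(); c=bot.read_camera(name); 
    if 'camera_from_world' in c: T=np.linalg.inv(np.array(c['camera_from_world']))
    else:
        W=np.eye(4);W[:3,:3]=R.from_rotvec(s['tcp_rot']).as_matrix();W[:3,3]=s['tool_pos'];T=W@np.array(c['hand_eye'])
    f=200/np.tan(np.radians(c['fovy'])/2)
    np.savez(name+'.npz',T=T,f=f,cx=c['cx'],cy=c['cy'],k1=c['k1'],px=c['pixels'])
    return c['pixels']
def save(p,fn): cv2.imwrite('pics/'+fn,cv2.cvtColor(np.asarray(p),cv2.COLOR_RGB2BGR))
def KD(d):
    return np.array([[d['f'],0,d['cx']],[0,d['f'],d['cy']],[0,0,1.]],float),np.array([float(d['k1']),0,0,0])
def ray(name,uv,z):
    d=np.load(name+'.npz');K,D=KD(d)
    n=cv2.undistortPoints(np.array(uv,float).reshape(-1,1,2),K,D).reshape(-1,2)
    v=np.c_[n,np.ones(len(n))]@d['T'][:3,:3].T; o=d['T'][:3,3]
    return o+v*((z-o[2])/v[:,2])[:,None]
def proj(name,P):
    d=np.load(name+'.npz');K,D=KD(d);Ti=np.linalg.inv(d['T'])
    return cv2.projectPoints(np.array(P,float).reshape(-1,1,3),cv2.Rodrigues(Ti[:3,:3])[0],Ti[:3,3],K,D)[0].reshape(-1,2)
E
python3 - <<'E'
from h import *
for n in('scene','side'):
    save(cam(n),n+'0.png'); d=np.load(n+'.npz'); print(n,d['T'].round(3).tolist(),d['f'],d['k1'])
E
```

```text
scene [[0.869, 0.326, -0.372, 0.897], [0.495, -0.591, 0.637, -0.707], [-0.012, -0.738, -0.675, 0.814], [0.0, 0.0, 0.0, 1.0]] 381.136434386209 0.009208095623205174
side [[-0.972, -0.183, 0.145, 0.306], [-0.233, 0.732, -0.64, 0.905], [0.011, -0.656, -0.754, 1.135], [0.0, 0.0, 0.0, 1.0]] 469.9053054663502 -0.06065417104165321
```

View pics/scene0.png

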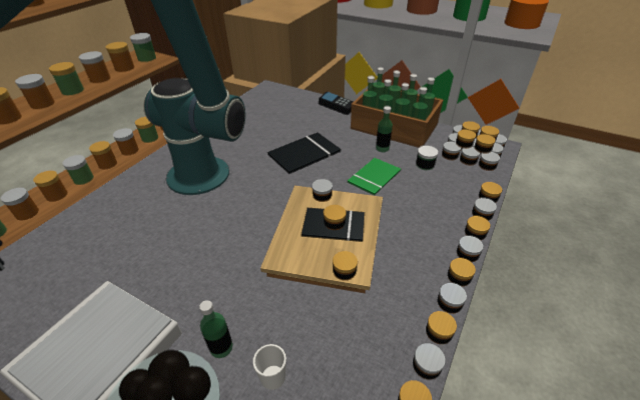

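View pics/side0.png

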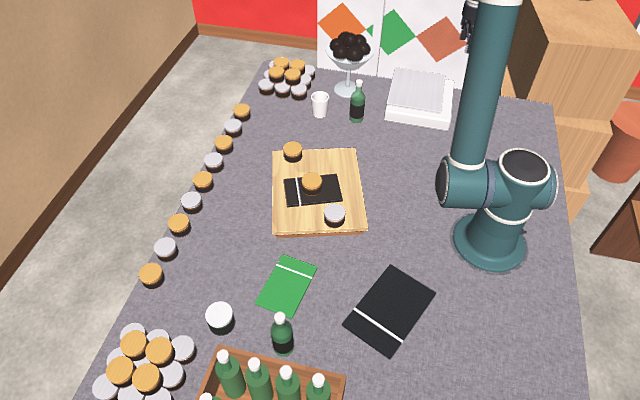

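The scene camera shows the riser at about (265-383, 188-285), with the slate on it at (303-365, 208-240) and the line at u≈349. The side camera shows the riser at (272-367, 148-236) and the line at u≈297. I'll enlarge both.

Run:
```python
from h import *
p=np.load('scene.npz')['px'][175:295,255:395]; save(cv2.resize(p,None,fx=5,fy=5,interpolation=cv2.INTER_CUBIC),'sc.png')
p=np.load('side.npz')['px'][140:240,262:377]; save(cv2.resize(p,None,fx=6,fy=6,interpolation=cv2.INTER_CUBIC),'sd.png')
```

```text
(no output)
```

View pics/sc.png

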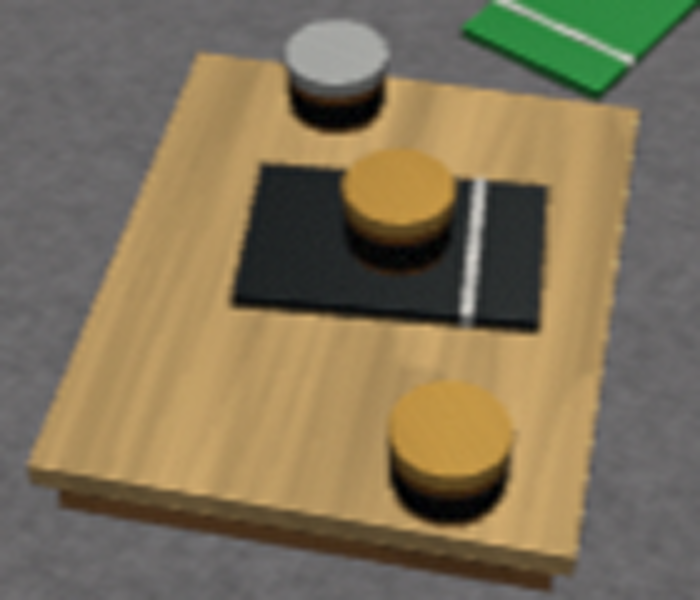

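View pics/sd.png

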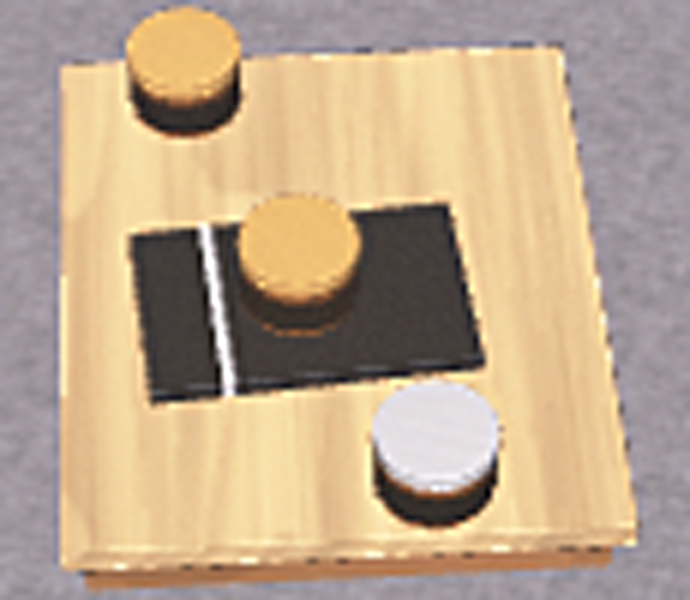

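Scene crop: riser top corners (198,53), (638,110), (577,562), (30,468), and slate top corners (262,164), (547,186), (538,320), (234,300). The side crop shows the same features. Next I'll convert these to positions.

```bash
cat > m.py <<'E'
from h import *
def fit(name,uv,z,model):
    P=ray(name,uv,z)[:,:2]; M=np.array(model,float)
    a=P-P.mean(0);b=M-M.mean(0)
    th=np.arctan2((b[:,0]*a[:,1]-b[:,1]*a[:,0]).sum(),(a*b).sum())
    Rm=np.array([[np.cos(th),-np.sin(th)],[np.sin(th),np.cos(th)]]); t=P.mean(0)-Rm@M.mean(0)
    print(name,'th',th.round(4),'ctr',t.round(4),'res mm',((P-(M@Rm.T+t))*1e3).round(1).tolist()); return th,t
RI=[(-.14,.17),(.14,.17),(.14,-.17),(-.14,-.17)]
SL=[(-.085,.055),(.085,.055),(.085,-.055),(-.085,-.055),(.045,.055),(.045,-.055)]
def sc(l,s,ox,oy): return [((u+.5)/s-.5+ox,(v+.5)/s-.5+oy) for u,v in l]
E
python3 - <<'E'
from m import *
A=lambda l:sc(l,5,255,175); B=lambda l:sc(l,6,262,140)
r=[fit('scene',A([(198,53),(638,110),(577,560),(30,468)]),.045,RI),
fit('side',B([(635,540),(62,562),(62,68),(560,46)]),.045,RI)]
s=[fit('scene',A([(262,164),(547,186),(538,320),(234,300),(481,180),(466,320)]),.055,SL),
fit('side',B([(485,360),(152,396),(130,235),(447,204),(229,392),(205,227)]),.055,SL)]
for (a,b),(c,d) in zip(r,s):
    for q in (a,):
        x=np.array([np.cos(a),np.sin(a)]); xs=np.array([np.cos(c),np.sin(c)])
        print('gap',.14-(d+.045*xs-b)@x, 'skew',c-a)
Y=ray('scene',A([(337,58),(399,190),(450,435)]),.0975); print('lids',Y)
Y=ray('side',B([(435,435),(300,247),(183,53)]),.0975); print('lids',Y)
s=bot.read_state();print(s['tool_pos'],s['tcp_rot'],s['time'])
E
```

```text
scene th 0.3067 ctr [ 0.5438 -0.0548] res mm [[1.1, -0.8], [-0.6, -2.0], [-1.3, 0.9], [0.9, 1.9]]
side th 0.3002 ctr [ 0.5405 -0.0455] res mm [[1.2, 3.8], [-2.3, 0.0], [-0.1, -0.6], [1.2, -3.2]]
scene th 0.3967 ctr [ 0.5523 -0.0327] res mm [[2.2, 0.4], [-0.7, -1.7], [-3.8, 1.9], [2.3, 0.8], [0.6, -0.1], [-0.7, -1.4]]
side th 0.3847 ctr [ 0.549  -0.0254] res mm [[0.6, -0.1], [-1.0, -0.8], [-0.4, -1.1], [1.1, 0.6], [-0.4, 2.5], [0.2, -1.1]]
gap 0.08040638157535618 skew 0.08995897567470024
gap 0.08109852242586624 skew 0.0844880046708425
lids [[ 0.471118    0.04710492  0.0975    ]
 [ 0.55577895 -0.03502927  0.0975    ]
 [ 0.65667214 -0.17379176  0.0975    ]]
lids [[ 0.45779578  0.08074393  0.0975    ]
 [ 0.549665   -0.020919    0.0975    ]
 [ 0.64511705 -0.14220381  0.0975    ]]
[ 0.15105011 -0.65755791  0.40345823] [-3.11957010e+00 -3.53672282e-01  2.51291550e-04] 0.1
```

Both cameras agree: gap about 81 mm, skew +0.087 rad, riser yaw about 0.303. If I set the hand square to the riser and push with both open fingertips, the slate should line up by itself. First I'll travel there at height.

Request:
drive_tool:
  increments:
    - {"delta_pos": [0,0,0],"turn": -0.077,"jaw": 1}
    - {"delta_pos": [26,-28,0],"turn": 0,"jaw": 1}
    - {"delta_pos": [26,-28,0],"turn": 0,"jaw": 1}
    - {"delta_pos": [26,-28,0],"turn": 0,"jaw": 1}
    - {"delta_pos": [26,-28,0],"turn": 0,"jaw": 1}
    - {"delta_pos": [26,-28,0],"turn": 0,"jaw": 1}
    - {"delta_pos": [26,-28,0],"turn": 0,"jaw": 1}
    - {"delta_pos": [26,-28,0],"turn": 0,"jaw": 1}

```text
time: 0.77
tool_pos: [0.2666, -0.4146, 0.4041]
tcp_rot: [-3.105, -0.473, 0.0]
wrist_force: [0.4, -0.3, -0.6]
width: 1.001
grip_force: 0.0
```

Request:
drive_tool:
  increments:
    - {"delta_pos": [26,-28,0],"turn": 0,"jaw": 1}
    - {"delta_pos": [26,-28,0],"turn": 0,"jaw": 1}
    - {"delta_pos": [26,-28,0],"turn": 0,"jaw": 1}
    - {"delta_pos": [26,-28,0],"turn": 0,"jaw": 1}
    - {"delta_pos": [26,-28,0],"turn": 0,"jaw": 1}
    - {"delta_pos": [26,-28,0],"turn": 0,"jaw": 1}
    - {"delta_pos": [26,-28,0],"turn": 0,"jaw": 1}
    - {"delta_pos": [0,0,0],"turn": 0,"jaw": 1}

```text
time: 1.43
tool_pos: [0.3832, -0.1701, 0.4044]
tcp_rot: [-3.101, -0.483, -0.003]
wrist_force: [1.2, 0.7, -0.1]
width: 1.0
grip_force: 0.0
```

Request:
drive_tool:
  increments:
    - {"delta_pos": [26,-26,0],"turn": 0,"jaw": 1}
    - {"delta_pos": [26,-26,0],"turn": 0,"jaw": 1}
    - {"delta_pos": [26,-26,0],"turn": 0,"jaw": 1}
    - {"delta_pos": [0,0,0],"turn": 0,"jaw": 1}
    - {"delta_pos": [0,0,0],"turn": 0,"jaw": 1}

```text
time: 1.85
tool_pos: [0.4332, -0.0762, 0.4043]
tcp_rot: [-3.105, -0.48, 0.002]
wrist_force: [-0.3, -0.6, -0.1]
width: 1.0
grip_force: 0.0
```

Run:
```python
from h import *
save(cam('wrist'),'w1.png'); print(np.load('wrist.npz')['T'].round(3).tolist()); s=bot.read_state();print(s['tool_pos'],s['tcp_rot'])
```

```text
[[0.302, -0.907, -0.292, 0.508], [-0.953, -0.288, -0.093, -0.053], [0.0, 0.307, -0.952, 0.373], [0.0, 0.0, 0.0, 1.0]]
[ 0.43279647 -0.07713691  0.40424437] [ 3.10488095e+00  4.77429317e-01 -2.01473823e-03]
```

View pics/w1.png

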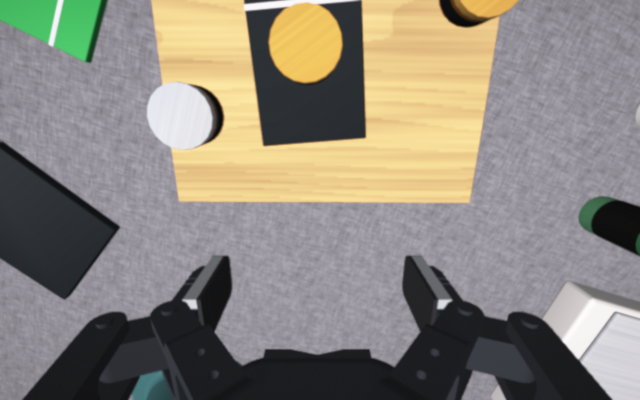

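The wrist view shows the near riser edge level at v=202 from u=180 to 470, the slate's near corners at (264,145) and (366,137), and the jar clear of the near end.

Run:
```python
from m import *
a,b=fit('wrist',[(180,202),(470,202)],.045,[RI[0],RI[3]])
c,d=fit('wrist',[(264,145),(366,137),(246,8)],.055,[SL[0],SL[3],SL[4]])
x=np.array([np.cos(a),np.sin(a)]);y=np.array([-x[1],x[0]]);xs=np.array([np.cos(c),np.sin(c)])
print('gap',.14-(d+.045*xs-b)@x,'skew',c-a)
t=np.array(bot.read_state()['tool_pos'][:2])
n=d-.085*xs
print('near end rel tool along riser xy',(n-t)@x,(n-t)@y,'tcp in riser',(t-b)@x,(t-b)@y)
print('jarL',(ray('wrist',[(181,115)],.087)[0,:2]-t)@np.c_[x,y])
```

```text
wrist th 0.307 ctr [ 0.5415 -0.0524] res mm [[0.4, -1.2], [-0.4, 1.2]]
wrist th 0.3857 ctr [ 0.5503 -0.0305] res mm [[1.0, -0.5], [0.1, 1.5], [-1.1, -1.0]]
gap 0.08010105717107055 skew 0.07873179544076059
near end rel tool along riser xy 0.04137033311980019 0.002246356092333753 tcp in riser -0.11106868316206961 0.009211973797822508
jarL [0.06979712 0.12642655]
```

Request:
drive_tool:
  increments:
    - {"delta_pos": [0,0,35],"turn": 0,"jaw": 1}
    - {"delta_pos": [0,0,35],"turn": 0,"jaw": 1}
    - {"delta_pos": [0,0,35],"turn": 0,"jaw": 1}
    - {"delta_pos": [0,0,35],"turn": 0,"jaw": 1}
    - {"delta_pos": [0,0,25],"turn": 0,"jaw": 1}
    - {"delta_pos": [0,0,10],"turn": 0,"jaw": 1}
    - {"delta_pos": [0,0,0],"turn": 0,"jaw": 1}

```text
time: 2.48
tool_pos: [0.4307, -0.0783, 0.227]
tcp_rot: [-3.104, -0.47, 0.01]
wrist_force: [-0.3, -0.3, -0.2]
width: 1.0
grip_force: 0.0
```

Request:
drive_tool:
  increments:
    - {"delta_pos": [0,0,3],"turn": 0,"jaw": 1}
    - {"delta_pos": [0,0,3],"turn": 0,"jaw": 1}
    - {"delta_pos": [0,0,0],"turn": 0,"jaw": 1}

```text
time: 2.73
tool_pos: [0.4338, -0.078, 0.2251]
tcp_rot: [3.105, 0.473, 0.004]
wrist_force: [-0.5, -0.7, 0.3]
width: 1.0
grip_force: 0.0
```

Request:
drive_tool:
  increments:
    - {"delta_pos": [0,0,2],"turn": 0,"jaw": 1}
    - {"delta_pos": [0,0,2],"turn": 0,"jaw": 1}
    - {"delta_pos": [0,0,0],"turn": 0,"jaw": 1}
    - {"delta_pos": [0,0,0],"turn": 0,"jaw": 1}

```text
time: 3.07
tool_pos: [0.433, -0.0774, 0.22]
tcp_rot: [3.105, 0.474, 0.001]
wrist_force: [0.3, 0.8, 0.1]
width: 0.999
grip_force: 0.0
```

Request:
drive_tool:
  increments:
    - {"delta_pos": [0,0,2],"turn": 0,"jaw": 1}
    - {"delta_pos": [0,0,0],"turn": 0,"jaw": 1}
    - {"delta_pos": [0,0,0],"turn": 0,"jaw": 1}

```text
time: 3.32
tool_pos: [0.4328, -0.0774, 0.2176]
tcp_rot: [-3.106, -0.474, 0.0]
wrist_force: [-0.9, -0.0, 0.4]
width: 1.001
grip_force: 0.0
```

Request:
drive_tool:
  increments:
    - {"delta_pos": [0,0,2],"turn": 0,"jaw": 1}
    - {"delta_pos": [0,0,0],"turn": 0,"jaw": 1}
    - {"delta_pos": [0,0,0],"turn": 0,"jaw": 1}

```text
time: 3.57
tool_pos: [0.4328, -0.0774, 0.2155]
tcp_rot: [-3.105, -0.474, 0.001]
wrist_force: [-0.1, 0.4, 0.6]
width: 1.002
grip_force: 0.0
```

No contact at 0.2155, so the open tips are about 160 mm from the TCP. I'll go down to roughly 0.209.

Request:
drive_tool:
  increments:
    - {"delta_pos": [0,0,2],"turn": 0,"jaw": 1}
    - {"delta_pos": [0,0,2],"turn": 0,"jaw": 1}
    - {"delta_pos": [0,0,0],"turn": 0,"jaw": 1}
    - {"delta_pos": [0,0,0],"turn": 0,"jaw": 1}

```text
time: 3.9
tool_pos: [0.4327, -0.0774, 0.2114]
tcp_rot: [-3.105, -0.474, 0.001]
wrist_force: [0.1, -0.1, -0.3]
width: 0.997
grip_force: 0.0
```

Request:
drive_tool:
  increments:
    - {"delta_pos": [0,0,2],"turn": 0,"jaw": 1}
    - {"delta_pos": [0,0,0],"turn": 0,"jaw": 1}
    - {"delta_pos": [0,0,0],"turn": 0,"jaw": 1}

```text
time: 4.15
tool_pos: [0.4328, -0.0774, 0.2095]
tcp_rot: [-3.106, -0.474, 0.0]
wrist_force: [0.2, -0.5, -0.3]
width: 1.003
grip_force: 0.0
```

Request:
drive_tool:
  increments:
    - {"delta_pos": [0,0,2],"turn": 0,"jaw": 1}
    - {"delta_pos": [0,0,0],"turn": 0,"jaw": 1}
    - {"delta_pos": [0,0,0],"turn": 0,"jaw": 1}

```text
time: 4.4
tool_pos: [0.4328, -0.0774, 0.2075]
tcp_rot: [-3.106, -0.474, 0.0]
wrist_force: [0.3, 0.1, -0.6]
width: 0.999
grip_force: 0.0
```

Run:
```python
from h import *
save(cam('side')[120:245,250:450].repeat(4,0).repeat(4,1),'s2.png')
```

```text
(no output)
```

View pics/s2.png

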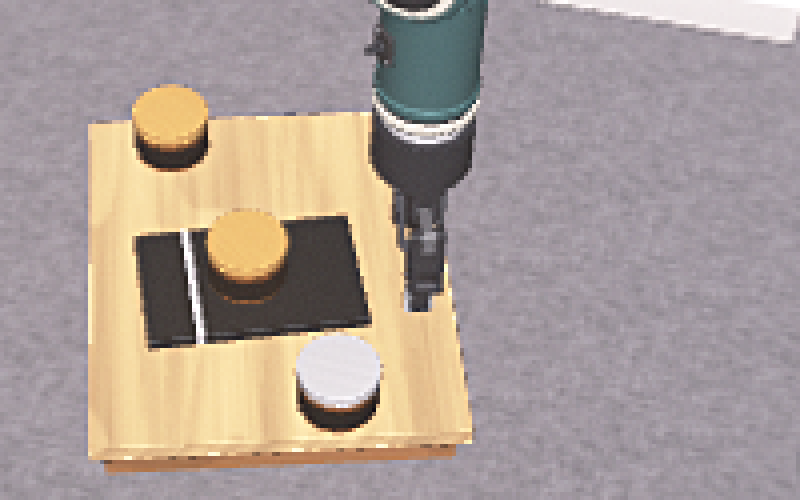

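The fingertips are down at riser level, just behind the slate's near end (finger at (418,305) in the crop, near corner at (370,322)). I'll advance quickly at first, then creep.

Request:
drive_tool:
  increments:
    - {"delta_pos": [7,0,0],"turn": 0,"jaw": 1}
    - {"delta_pos": [7,0,0],"turn": 0,"jaw": 1}
    - {"delta_pos": [5,0,0],"turn": 0,"jaw": 1}
    - {"delta_pos": [2,0,0],"turn": 0,"jaw": 1}
    - {"delta_pos": [2,0,0],"turn": 0,"jaw": 1}

```text
time: 4.87
tool_pos: [0.4555, -0.0704, 0.2078]
tcp_rot: [3.106, 0.474, 0.0]
wrist_force: [-1.3, -0.2, 0.1]
width: 1.0
grip_force: 0.0
```

Request:
drive_tool:
  increments:
    - {"delta_pos": [2,0,0],"turn": 0,"jaw": 1}
    - {"delta_pos": [2,0,0],"turn": 0,"jaw": 1}
    - {"delta_pos": [2,0,0],"turn": 0,"jaw": 1}
    - {"delta_pos": [2,0,0],"turn": 0,"jaw": 1}

```text
time: 5.2
tool_pos: [0.4607, -0.0682, 0.2071]
tcp_rot: [-3.104, -0.476, 0.01]
wrist_force: [-9.3, -1.2, 8.0]
width: 0.998
grip_force: 4.7
```

Request:
drive_tool:
  increments:
    - {"delta_pos": [2,0,0],"turn": 0,"jaw": 1}
    - {"delta_pos": [2,0,0],"turn": 0,"jaw": 1}
    - {"delta_pos": [2,0,0],"turn": 0,"jaw": 1}
    - {"delta_pos": [2,0,0],"turn": 0,"jaw": 1}

```text
time: 5.53
tool_pos: [0.4675, -0.0655, 0.2067]
tcp_rot: [-3.103, -0.476, 0.013]
wrist_force: [-9.9, -0.3, 7.9]
width: 0.999
grip_force: 4.6
```

Run:
```python
from h import *
save(cam('wrist'),'w2.png')
```

```text
(no output)
```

View pics/w2.png

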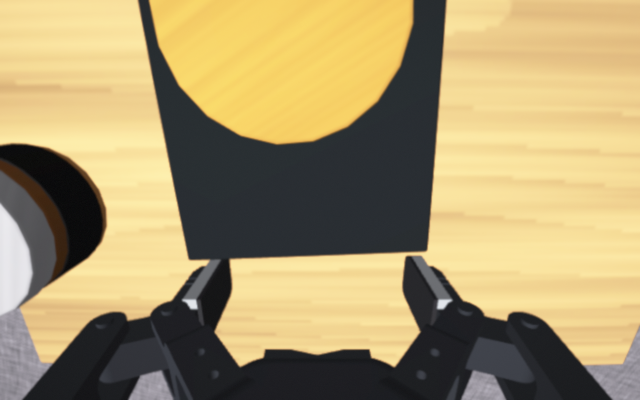

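The fingers are behind the end face. The near edge runs from (190,259) to (427,250) and is turning square, and the jar is clear. I'll raise 1 mm to ease the downward press and keep pushing.

Request:
drive_tool:
  increments:
    - {"delta_pos": [1,0,-1],"turn": 0,"jaw": 1}
    - {"delta_pos": [2,0,0],"turn": 0,"jaw": 1}
    - {"delta_pos": [2,0,0],"turn": 0,"jaw": 1}
    - {"delta_pos": [2,0,0],"turn": 0,"jaw": 1}
    - {"delta_pos": [2,0,0],"turn": 0,"jaw": 1}
    - {"delta_pos": [3,0,0],"turn": 0,"jaw": 1}
    - {"delta_pos": [3,0,0],"turn": 0,"jaw": 1}
    - {"delta_pos": [3,0,0],"turn": 0,"jaw": 1}

```text
time: 6.25
tool_pos: [0.4877, -0.0604, 0.2087]
tcp_rot: [3.106, 0.474, 0.0]
wrist_force: [-1.9, -2.3, -1.8]
width: 0.999
grip_force: 1.4
```

Request:
drive_tool:
  increments:
    - {"delta_pos": [3,0,0],"turn": 0,"jaw": 1}
    - {"delta_pos": [3,0,0],"turn": 0,"jaw": 1}
    - {"delta_pos": [3,0,0],"turn": 0,"jaw": 1}
    - {"delta_pos": [3,0,0],"turn": 0,"jaw": 1}
    - {"delta_pos": [3,0,0],"turn": 0,"jaw": 1}
    - {"delta_pos": [3,0,0],"turn": 0,"jaw": 1}
    - {"delta_pos": [3,0,0],"turn": 0,"jaw": 1}
    - {"delta_pos": [3,0,0],"turn": 0,"jaw": 1}

```text
time: 6.92
tool_pos: [0.5104, -0.0532, 0.2087]
tcp_rot: [-3.106, -0.474, 0.0]
wrist_force: [-3.1, -0.2, -0.8]
width: 0.996
grip_force: 1.7
```

Request:
drive_tool:
  increments:
    - {"delta_pos": [3,0,0],"turn": 0,"jaw": 1}
    - {"delta_pos": [3,0,0],"turn": 0,"jaw": 1}
    - {"delta_pos": [3,0,0],"turn": 0,"jaw": 1}
    - {"delta_pos": [2,0,0],"turn": 0,"jaw": 1}
    - {"delta_pos": [1,0,0],"turn": 0,"jaw": 1}
    - {"delta_pos": [0,0,0],"turn": 0,"jaw": 1}

```text
time: 7.42
tool_pos: [0.5221, -0.0496, 0.2088]
tcp_rot: [3.106, 0.474, 0.001]
wrist_force: [-2.1, -0.8, -1.5]
width: 1.003
grip_force: 1.0
```

Run:
```python
from h import *
p=cam('scene')[175:295,255:395];q=cam('side')[140:240,262:377]
f=lambda a,s:cv2.resize(a,None,fx=s,fy=s,interpolation=cv2.INTER_CUBIC)
a,b=f(p,3),f(q,3.4)[:360]
save(f(p,5),'sc2.png');save(f(q,6),'sd2.png')
```

```text
(no output)
```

View pics/sd2.png

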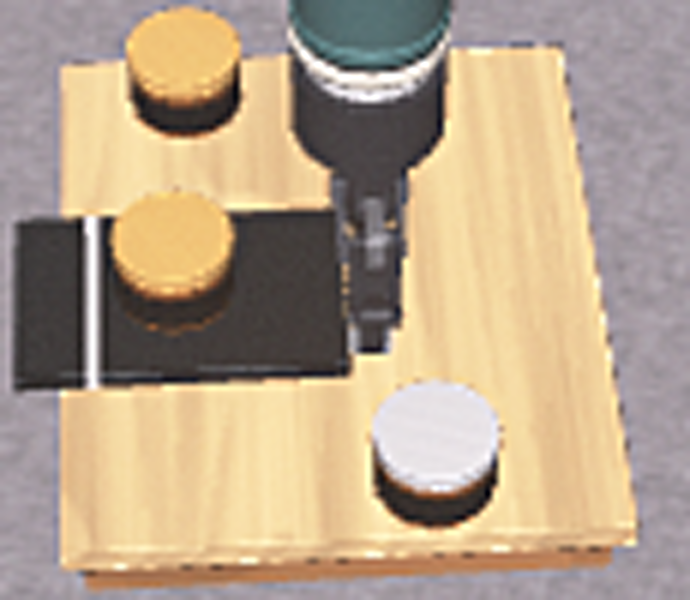

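The slate is square now, with its line at u≈92 in the crop and the edge at u=62. I'll work out what's left to push.

Run:
```python
from m import *
B=lambda l:sc(l,6,262,140)
a,b=fit('side',B([(635,540),(62,562),(62,68),(560,46)]),.045,RI)
E=ray('side',B([(62,562),(62,68)]),.045)[:,:2]
c,d=fit('side',B([(350,372),(14,386),(14,222),(335,210),(93,383),(90,218)]),.055,SL)
L=ray('side',B([(93,383),(90,218)]),.055)[:,:2]
x=np.array([np.cos(a),np.sin(a)]);xs=np.array([np.cos(c),np.sin(c)])
print('gap fit',.14-(d+.045*xs-b)@x,'direct',(E.mean(0)-L.mean(0))@x,'skew',c-a)
# independent automatic: scene line centroid near far edge
p=np.load('scene.npz')['px'].astype(int); 
m=(p.min(2)>130)&(p.max(2)-p.min(2)<45); m[:,:330]=0;m[:,390:]=0;m[:205]=0;m[250:]=0
v,u=np.nonzero(m); print(len(u),[(k,u[v==k].min(),u[v==k].max()) for k in np.unique(v)])
```

```text
side th 0.3002 ctr [ 0.5405 -0.0455] res mm [[1.2, 3.8], [-2.3, 0.0], [-0.1, -0.6], [1.2, -3.2]]
side th 0.3029 ctr [ 0.6117 -0.0112] res mm [[0.1, 1.8], [-1.7, 0.5], [0.5, -1.4], [1.4, 0.0], [-1.2, 1.0], [0.9, -1.9]]
gap fit 0.016844078953533376 direct 0.0158998652060378 skew 0.0026801898268615787
70 [(np.int64(216), np.int64(373), np.int64(374)), (np.int64(217), np.int64(373), np.int64(374)), (np.int64(218), np.int64(373), np.int64(374)), (np.int64(219), np.int64(372), np.int64(374)), (np.int64(220), np.int64(372), np.int64(374)), (np.int64(221), np.int64(372), np.int64(374)), (np.int64(222), np.int64(372), np.int64(374)), (np.int64(223), np.int64(372), np.int64(373)), (np.int64(224), np.int64(372), np.int64(373)), (np.int64(225), np.int64(372), np.int64(373)), (np.int64(226), np.int64(371), np.int64(373)), (np.int64(227), np.int64(371), np.int64(373)), (np.int64(228), np.int64(371), np.int64(373)), (np.int64(229), np.int64(371), np.int64(372)), (np.int64(230), np.int64(371), np.int64(372)), (np.int64(231), np.int64(371), np.int64(372)), (np.int64(232), np.int64(370), np.int64(372)), (np.int64(233), np.int64(370), np.int64(372)), (np.int64(234), np.int64(370), np.int64(372)), (np.int64(235), np.int64(370), np.int64(371)), (np.int64(236), np.int64(370), np.int64(371)), (np.int64(237), np.int64(370), np.int64(371)), (np.int64(238), np.int64(369), np.int64(371)), (np.int64(239), np.int64(369), np.int64(371)), (np.int64(240), np.int64(369), np.int64(371)), (np.int64(241), np.int64(369), np.int64(371)), (np.int64(242), np.int64(369), np.int64(370)), (np.int64(243), np.int64(369), np.int64(370))]
```

Side fit, direct measurement and dead reckoning all give about 16 mm, so I'll push 16.

Request:
drive_tool:
  increments:
    - {"delta_pos": [2,0,0],"turn": 0,"jaw": 1}
    - {"delta_pos": [3,0,0],"turn": 0,"jaw": 1}
    - {"delta_pos": [3,0,0],"turn": 0,"jaw": 1}
    - {"delta_pos": [3,0,0],"turn": 0,"jaw": 1}
    - {"delta_pos": [3,0,0],"turn": 0,"jaw": 1}
    - {"delta_pos": [2,0,0],"turn": 0,"jaw": 1}
    - {"delta_pos": [0,0,0],"turn": 0,"jaw": 1}
    - {"delta_pos": [0,0,0],"turn": 0,"jaw": 1}

```text
time: 8.18
tool_pos: [0.5369, -0.045, 0.2089]
tcp_rot: [3.106, 0.474, 0.0]
wrist_force: [-3.7, -0.9, 0.5]
width: 0.998
grip_force: 1.9
```

Run:
```python
from m import *
p=cam('scene')[175:295,255:395];q=cam('side')[140:240,252:367]
f=lambda a,s:cv2.resize(a,None,fx=s,fy=s,interpolation=cv2.INTER_CUBIC)
a=f(p[20:100,60:140],5); b=f(q[:80,:80],5); save(np.hstack([a,b]),'both3.png')
```

```text
(no output)
```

View pics/both3.png

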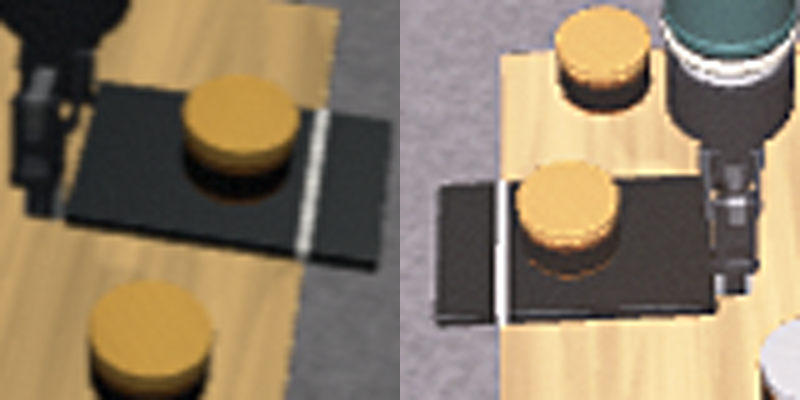

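In both views the line lies on the edge: scene (322,112)-(303,255) against edge (340,10)-(288,395), side u≈502 against edge 500. Checking that numerically.

Run:
```python
from m import *
A=lambda l:sc(l,5,315,195); B=lambda l:sc([(u-400,v) for u,v in l],5,252,140)
for n,e,l in (('scene',A([(340,10),(288,395)]),A([(322,112),(303,253)])),('side',B([(500,57),(500,395)]),B([(502,182),(503,320)]))):
    e=ray(n,e,.045)[:,:2];l=ray(n,l,.055)[:,:2]
    t=(e[1]-e[0])/np.linalg.norm(e[1]-e[0]); nn=np.array([-t[1],t[0]]); nn*=np.sign(nn[0])
    print(n,((l-e[0])@nn*1e3).round(1))
```

```text
scene [-2.3 -2.1]
side [-2.  -2.5]
```

Both cameras put the line about 2.2 mm short. I'll push 2 mm more, then back off and rise.

Request:
drive_tool:
  increments:
    - {"delta_pos": [1,0,0],"turn": 0,"jaw": 1}
    - {"delta_pos": [1,0,0],"turn": 0,"jaw": 1}
    - {"delta_pos": [0,0,0],"turn": 0,"jaw": 1}
    - {"delta_pos": [0,0,0],"turn": 0,"jaw": 1}
    - {"delta_pos": [-5,0,0],"turn": 0,"jaw": 1}
    - {"delta_pos": [-15,0,0],"turn": 0,"jaw": 1}
    - {"delta_pos": [-20,0,0],"turn": 0,"jaw": 1}
    - {"delta_pos": [-20,0,0],"turn": 0,"jaw": 1}

```text
time: 8.95
tool_pos: [0.4823, -0.0624, 0.2095]
tcp_rot: [3.105, 0.474, 0.007]
wrist_force: [0.1, -1.4, -0.2]
width: 1.002
grip_force: 0.0
```

Request:
drive_tool:
  increments:
    - {"delta_pos": [0,0,-20],"turn": 0,"jaw": 1}
    - {"delta_pos": [0,0,-30],"turn": 0,"jaw": 1}
    - {"delta_pos": [0,0,-30],"turn": 0,"jaw": 1}
    - {"delta_pos": [0,0,-30],"turn": 0,"jaw": 1}
    - {"delta_pos": [0,0,-30],"turn": 0,"jaw": 1}
    - {"delta_pos": [0,0,0],"turn": 0,"jaw": 1}
    - {"delta_pos": [0,0,0],"turn": 0,"jaw": 1}

```text
time: 9.53
tool_pos: [0.4832, -0.0624, 0.3521]
tcp_rot: [3.103, 0.473, 0.014]
wrist_force: [-0.3, 0.1, 0.1]
width: 1.0
grip_force: 0.0
```

Run:
```python
from m import *
p=cam('scene')[175:295,255:395];q=cam('side')[140:240,252:367]
f=lambda a,s:cv2.resize(a,None,fx=s,fy=s,interpolation=cv2.INTER_CUBIC)
save(np.hstack([f(p[20:100,60:140],5),f(q[:80,:80],5)]),'both4.png')
```

```text
(no output)
```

View pics/both4.png

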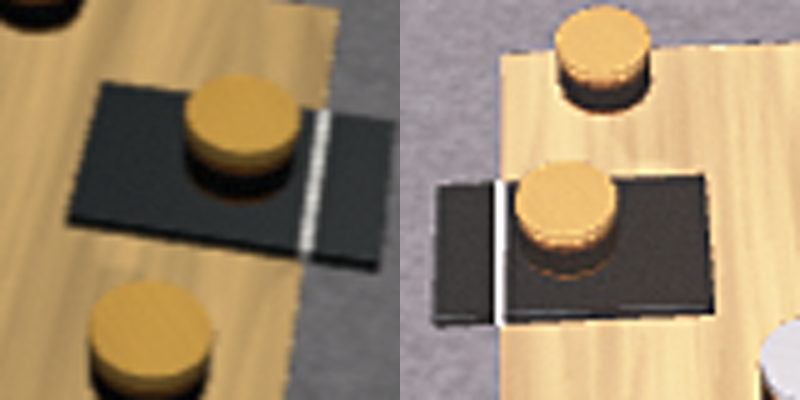

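The line lies over the edge in both views (scene u≈315, side u≈500), the slate is flat, the jar is upright near the middle, and the hand is clear. Handing in.

```bash
python3 -c "
from workcell import bot
print(bot.finish_job())"
```

```text
the job is handed in; nothing more can be done
None
```

I pushed the slate until its chalk line lay above the riser's far edge, within about 1 mm and square by the camera views, with the jar upright near its middle and the hand clear; the job is handed in, but it returned no verdict.

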